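# Pack the spice grinder's feed tube

### The arm

A 6-joint arm with a two-finger parallel gripper is mounted at the origin on the work surface. World frame = base frame: x ahead of the robot, y to its left, z up, the work surface at z = 0. Lengths are in m, angles in degrees, forces in N, time in s.
With the tool pointing down it reaches from about 0.3 to 0.775 m from the base axis. Payload 14.6 kg.
Tool frame: the origin (TCP) lies midway between the tips of the shut fingers; the grasp point (between the pads) lies robot.grasp_offset behind it (robot.grasp_offset is the distance from the TCP to the grasp point, in m); z points along the fingers, y is the line along which they close (so a half turn about z gives the same grasp; the last joint's range is limited). The gripper opens to 94 mm and grips with 3 to 60 N. Pads are 16 mm wide; open, the fingers measure 119 mm over their backs; the gripper's body (75 mm by 177 mm) begins 78 mm behind the grasp point.
Start: joints at [67.861, 17.183, 87.147, -0, 75.671, -3.816], TCP at [0.173, 0.522, 0.182] pointing down, gripper open.
Joint ranges: [-173.82, 173.82], [-45.26, 126.66], [13.44, 144.39], [-59.66, 239.66], [0, 175.72], [-146.38, 146.38]. Speed limits (degrees/s): [127.2, 127.2, 147.25, 180, 180, 180].

### API

Orientations are given as [roll, pitch, yaw] about the fixed x, y, z axes, in that order (R = Rz(yaw) Ry(pitch) Rx(roll)).
In Python, from station import robot gives the robot as it stands.
- The arm moves only by the tool apply_moves, never from a script. Its argument "series" is one flat list of numbers, 7 for each row, row after row: the shift along the world's x, y, z in m, then the turn, a rotation vector about the world's x, y, z in degrees, then the opening, from 0 (shut) to 1 (fully open). A call has 1 to 20 rows; each row shifts and turns the commanded pose from where the row before left it; what a row does not reach is not made up. A row lasts 1/8 s, in which the tool goes at most 62.5 mm and 10.7 degrees, less where a joint would pass 70% of its speed; a pose out of reach is approached as far as the arm can. A call with a gripper value outside its range is refused whole. The fingers move at their own pace and stop on an object; the grip force is fixed at half the most. Time passes only in rows, so rows that do not move let the fingers close. It gives the time, the measured TCP pose, the force, the opening and the grip force at its end, in the units of the state.
- robot.state(): the state, without advancing time (a new reading comes with each control period).
- robot.camera(name): name is "scene" or "top" or "wrist"; returns the picture (400x640x3 uint8, blue, green, red); there is no depth.
- robot.calibration(name): a dict with "fx", "fy", "cx", "cy" (pixels), "pose" (4x4, takes a point from camera to world coordinates). Camera axes: x right, y down, z forward; pixel columns grow to the right and rows downward; lengths in m; the calibration is good to about 2 mm. A picture is of the moment at which its call begins: read the wrist's pose just before it. calibration takes no time and is no camera call; for the wrist camera it gives the pose at the moment of the call.
- robot.job_done(): hands the job in; it is judged then, once.
The state is a dict: "t": time; "q": joint angles; "joint_vel": joint speeds; "joint_efforts": joint torques, N m; "tcp_pos": TCP position; "eef_rot": TCP orientation; "ft_force": force on the tool from outside, world axes, zero at the start; "torque": the same for the moment, N m; "finger_gap": finger opening in m; "grasp_force": force on a finger pad.
Only numpy, scipy, OpenCV 4.12 (cv2) and the standard library are available. Lean on these libraries where they do the work, as an engineer would, in place of code of your own. Each camera call takes 0.05 s, during which the arm holds its last target. There are 200 camera calls.

### The job

Drop both brown spice tablets into the clear feed tube of the red grinder, one on top of the other, then slowly push them down with the wooden pusher, against the stiff feed ring under them, until they bottom out on the hidden grinding head, and keep pressing there for half a second with about 17 N: at least 13 N, and never over 24 N on the tablets or the grinder. Then let go and leave the pusher standing in the tube on top of the tablets. Do not disturb the bowl, the jar or the spoon.

Things in the scene. Friction and masses are not known exactly. Their poses are not given: they have to be found in the camera images.
- grinder: Low red spice grinder, fixed; base 150 x 120 mm, 60 mm high, steel drawer front on its -x side. Origin: centre of its underside, z up. A clear tube stands on the middle of its top: inside diameter 34 mm, outside 42 mm, from 60 to 150 mm above the worktop, in a steel sleeve up to 88 mm; over its top 8 mm it flares to 44 mm inside and 52 mm outside.
- tube_mouth (a point): Centre of the tube's upper rim, on the tube's axis, 150 mm above the worktop.
- plate (a joint): Orange feed ring in the tube, 31 mm across, 6 mm thick. Value: how far it is pushed down (m); at 0 its upper face is 101 mm above the worktop. Starts at 0 to 0.008, stays where left, slides at 7 N plus 0.15 N per 10 mm/s. The fixed head inside it stops the tablets with that face at 62 to 86 mm (value 0.015 to 0.039), each time elsewhere: feel for it, at 10 mm/s or less.
- tablet_a: Dark brown pressed spice tablet, a rigid upright cylinder 30 mm in diameter and 20 mm high with slightly bevelled rims, 20 g. Lies flat on the round board. Origin: centre of its underside.
- tablet_b: The second tablet, the same as tablet_a. Either may go in first. Origin: centre of its underside.
- tablet_a_center (a point): Middle of tablet_a, 10 mm above its underside.
- tablet_b_center (a point): Middle of tablet_b, 10 mm above its underside.
- pusher: Pale wooden pusher, a round rod 120 mm long, 100 g: foot 30 mm in diameter over the lowest 14 mm, above 20 mm a handle 24 mm in diameter. Starts upright in the stand. Origin: centre of its lower end, z along the rod to its top.
- pusher_foot (a point): Centre of the pusher's lower end.
- pusher_top (a point): Centre of the pusher's upper end, 120 mm from its foot.
- stand: Dark wooden block, fixed, 80 x 80 x 30 mm, with a round hole 33 mm wide and 20 mm deep in the middle of its top, in which the pusher stands (its foot 10 mm above the worktop). Origin: centre of its underside.
- board: Round wooden serving board, fixed, 280 mm in diameter and 18 mm thick, with a flat handle along its +x. Origin: centre of its underside. The tablets lie on it.
- bowl: White ceramic bowl, 120 mm across, 55 mm high, loose; leave alone. Origin: centre of its underside.
- jar: Amber glass jar with a steel lid, 64 mm across, 90 mm high, loose; leave alone. Origin: centre of its underside.
- spoon: Steel spoon 170 mm long lying on the worktop, loose; leave alone. Origin: under its middle, handle towards its -x.

How it is judged (in metres and radians):
On the way, in this order (a step that is already met when the one before it is completed fails the run):
1. both tablets are in the feed tube, one on the other, and let go (horizontal distance between each of tablet_a_center, tablet_b_center and tube_mouth below 0.006 m and z of each of tablet_a_center, tablet_b_center in the frame of grinder below 0.142 m and contact force between the fingers and tablet_a below 0.1 N and contact force between the fingers and tablet_b below 0.1 N), for 0.2 s.
2. the pusher presses the tablets firmly with at least 13 N while they are bottomed out: neither they nor the feed ring give way any more (horizontal distance between each of tablet_a_center, tablet_b_center, pusher_foot and tube_mouth below 0.006 m and z of each of tablet_a_center, tablet_b_center in the frame of grinder below 0.119 m and velocity of joint plate between -0.003 and 0.003 m/s and z of pusher_foot in the frame of grinder below 0.129 m and angle between pusher's own z axis and vertical below 0.12 rad and (contact force between pusher and tablet_a above 13 N or contact force between pusher and tablet_b above 13 N)), for 0.3 s.
At the end, for the whole second after the job is handed in: Both tablets are in the tube, one on the other, where they bottomed out (the upper one's middle below 119 mm above the worktop); the pusher stands in the tube on them, upright within 0.12 rad, its foot below 129 mm and within 6 mm of the tube's axis, released and at rest (horizontal distance between each of tablet_a_center, tablet_b_center, pusher_foot and tube_mouth below 0.006 m and z of each of tablet_a_center, tablet_b_center in the frame of grinder below 0.119 m and z of pusher_foot in the frame of grinder below 0.129 m and angle between pusher's own z axis and vertical below 0.12 rad and linear speed of pusher below 0.02 m/s and contact force between the fingers and pusher below 0.1 N); the robot touches nothing.
It fails at once if the pusher loads a tablet, or anything loads the grinder, with more than 24 N (contact force between grinder and anything else above 24 N or contact force between pusher and tablet_a above 24 N or contact force between pusher and tablet_b above 24 N).
It fails at once if the bowl, the jar or the spoon is moved by more than 20 mm (distance of any of bowl, jar, spoon from where it was at the start of the episode above 0.02 m).
It also fails if it takes over 72 s, if anything falls off the work surface, if the arm or the gripper's body presses on something with over 40 N, if the wrist force passes 120 N, or if a joint passes its speed limit or range.

## Working session

There is one attempt and no reset: what is moved stays moved. The work goes in short steps, Python scripts to look and compute and a tool call to move; the robot and the scene stay as the last step left them, time stands still between calls to the robot, and variables do not carry over. Pictures are saved under pics/ and viewed, at most 10 in all, crops included, and the job is handed in when it is done.

Besides the shell and the picture viewer there is one more tool, called after ">>>" as name(argument=value, ...), one argument or row to a line, values as JSON. apply_moves: Moves the arm, as the interface text tells. Its arguments: {"type":"object","properties":{"series":{"type":"array","items":{"type":"number"}}},"required":["series"]}

```bash
mkdir -p pics; python3 - <<'E'
from station import robot
import cv2,json,numpy as np
for n in("scene","top"):
    cv2.imwrite(f"pics/{n}0.png",robot.camera(n)); c=robot.calibration(n); print(n,c["fx"],c["fy"],c["cx"],c["cy"],np.round(c["pose"],4).tolist())
print(robot.state(),robot.grasp_offset)
E
```

```text
scene 372.3875455502802 372.3875455502802 316.63707814438834 203.29606288632687 [[-0.3417, 0.526, -0.7788, 1.3308], [0.9396, 0.2112, -0.2695, 0.1618], [0.0227, -0.8239, -0.5664, 0.6405], [0.0, 0.0, 0.0, 1.0]]
top 426.7421317008021 426.7421317008021 320.4401568815467 202.1124217182242 [[-0.0194, -0.9949, 0.0987, 0.5029], [-0.9996, 0.0215, 0.0199, -0.1062], [-0.0219, -0.0982, -0.9949, 1.2387], [0.0, 0.0, 0.0, 1.0]]
{'t': 0.1, 'q': array([ 6.78632252e+01,  1.72131225e+01,  8.71731628e+01,  5.55205119e-04,
        7.56726048e+01, -3.81522974e+00]), 'joint_vel': array([ 0.09447455, -0.00118564, -0.1317434 ,  0.01751295, -0.07729224,
       -0.06012556]), 'joint_efforts': array([-8.43104754e-04, -5.32653880e+01, -3.53273535e+01,  7.08963582e-02,
        2.35901383e-02, -5.14088356e-05]), 'tcp_pos': array([0.17279395, 0.52189408, 0.18166304]), 'eef_rot': array([-1.79941276e+02, -4.45509758e-03,  1.61678315e+02]), 'ft_force': array([0.57198929, 0.50509976, 0.25010008]), 'torque': array([ 0.018452  ,  0.00844769, -0.03083081]), 'grasp_force': 0.0, 'finger_gap': 0.09407164211308768} 0.0188
```

View pics/top0.png

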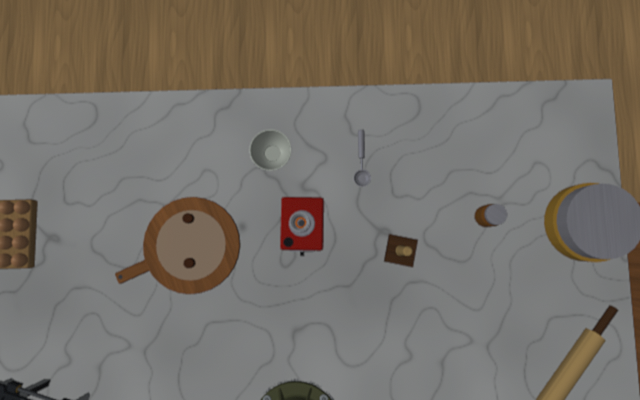

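View pics/scene0.png

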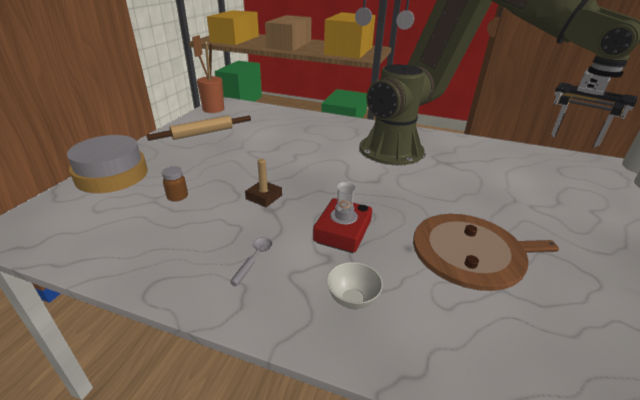

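Top view: tablets at (188,218) and (190,263) on the board, tube mouth near (301,222), pusher top near (404,251), bowl (270,150), spoon (362,155), jar (490,215).

```bash
cat > h.py <<'E'
from station import robot
import cv2,numpy as np
from scipy.spatial.transform import Rotation as Rn
def back(c,u,v,z):
    P=np.array(c["pose"]); d=P[:3,:3]@[(u-c["cx"])/c["fx"],(v-c["cy"])/c["fy"],1]
    return P[:3,3]+d*(z-P[2,3])/d[2]
def proj(c,p):
    P=np.array(c["pose"]); q=P[:3,:3].T@(np.array(p)-P[:3,3]); return np.array([c["fx"]*q[0]/q[2]+c["cx"],c["fy"]*q[1]/q[2]+c["cy"]])
E
python3 - <<'E'
from h import *
c=robot.calibration("top"); im=cv2.imread("pics/top0.png")
hsv=cv2.cvtColor(im,cv2.COLOR_BGR2HSV)
for n,u,v,z in(("tabA",188,218,.03),("tabB",190,263,.03),("mouth",301,222,.15),("stand",401,250,.03),("pt",404,251,.13),("bowl",270,150,.05),("spoon",362,157,0),("jar",497,215,.09),("board",192,245,.018)):
    print(n,back(c,u,v,z).round(4))
print(np.degrees(Rn.from_matrix(np.array(robot.calibration("wrist")["pose"])[:3,:3]).as_euler("xyz")),robot.calibration("wrist")["pose"].round(3))
cr=lambda x,y,w,h:cv2.resize(im[y:y+h,x:x+w],(400,300),interpolation=cv2.INTER_CUBIC)
cv2.imwrite("pics/c1.png",np.hstack([cr(160,200,80,60)[:, :],cr(265,195,80,60)]))
# dark tablets, red grinder
m=((im.max(2)<75)&(im[...,2]>im[...,0]+8)).astype(np.uint8)
for k,(n,l,s,ce) in enumerate([(0,0,0,0)]):
    n,l,s,ce=cv2.connectedComponentsWithStats(m)
    for i in range(1,n):
        if s[i,4]>25: print(s[i],ce[i])
r=((hsv[...,1]>180)&((hsv[...,0]<6)|(hsv[...,0]>174))).astype(np.uint8)
n,l,s,ce=cv2.connectedComponentsWithStats(r)
for i in range(1,n):
    if s[i,4]>200: print("red",s[i],cv2.minAreaRect(np.argwhere(l==i)[:,::-1].astype(np.float32)))
E
```

```text
tabA [0.5854 0.2971 0.03  ]
tabB [0.4579 0.2899 0.03  ]
mouth [ 0.5609 -0.0338  0.15  ]
stand [ 0.483  -0.3053  0.03  ]
pt [ 0.4819 -0.2964  0.13  ]
bowl [0.7726 0.058  0.05  ]
spoon [ 0.7564 -0.2063  0.    ]
jar [ 0.572  -0.5545  0.09  ]
board [0.5084 0.2887 0.018 ]
[1.64099316e+02 6.34085333e-02 7.17099102e+01] [[ 0.314  0.913  0.26   0.097]
 [ 0.949 -0.302 -0.087  0.547]
 [-0.001  0.274 -0.962  0.384]
 [ 0.     0.     0.     1.   ]]
[  7 201   7  13  47] [ 10.21276596 207.08510638]
[ 20 200  17  68 633] [ 29.51658768 233.60189573]
[183 214  11   9  86] [188.03488372 217.95348837]
[  6 219   7  12  48] [  9.5    224.5625]
[477 219  19   8  55] [484.07272727 223.27272727]
[384 234  33  33 662] [399.74622356 249.94108761]
[  6 237   6  12  46] [  8.56521739 242.04347826]
[283 237  10  10  32] [288.      241.46875]
[  5 254   6  12  46] [  7.63043478 259.23913043]
[184 258  11  10  92] [189.15217391 262.56521739]
[593 306  25  29 283] [604.89399293 319.55123675]
[267 382  57  18 765] [294.89281046 391.45620915]
red [ 281  198   42   52 1389] ((301.5, 223.5), (51.0, 41.0), 90.0)
```

View pics/c1.png

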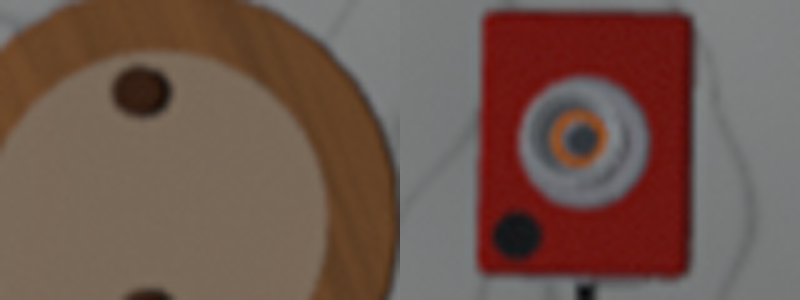

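>>> apply_moves(
  series=[0.0435,-0.029,0,0,0,-8.96,1,0.0435,-0.029,0,0,0,-8.96,1,0.0435,-0.029,0,0,0,-8.96,1,0.0435,-0.029,0,0,0,-8.96,1,0.0435,-0.029,0,0,0,-8.96,1,0.0435,-0.029,0,0,0,-8.96,1,0.0435,-0.029,0,0,0,-8.96,1,0.0435,-0.029,0,0,0,-8.96,1,0,0,0,0,0,0,1,0,0,0,0,0,0,1],
)

```text
t: 1.35
tcp_pos: [0.5205, 0.2902, 0.1817]
eef_rot: [-180.0, 0.0, 90.1]
ft_force: [-0.0, 0.3, 0.3]
finger_gap: 0.0939
grasp_force: 0.0
```

```bash
python3 - <<'E'
from h import *
s=robot.state(); c=robot.calibration("wrist"); im=robot.camera("wrist"); cv2.imwrite("pics/w1.png",im)
print(s["tcp_pos"],s["eef_rot"],s["ft_force"],s["t"])
m=((im.max(2)<75)&(im[...,2]>im[...,0]+8)).astype(np.uint8)
n,l,st,ce=cv2.connectedComponentsWithStats(m)
for i in range(1,n):
    if st[i,4]>150:
        x,y,w,h,_=st[i]; print(st[i],ce[i],back(c,*ce[i],.03).round(4), back(c,*ce[i],.038).round(4))
print(proj(c,s["tcp_pos"]))
E
```

```text
[0.52046442 0.29022585 0.1817268 ] [-1.79950682e+02  1.26034094e-02  9.00519247e+01] [-0.03460426  0.33524252  0.29748187] 1.35
[362 165  27  26 526] [375.16159696 177.81368821] [0.5841 0.2985 0.03  ] [0.5827 0.3001 0.038 ]
[255 169  27  26 527] [268.26185958 181.56736243] [0.4578 0.2938 0.03  ] [0.4592 0.2955 0.038 ]
[495 307  27  61 499] [508.83366733 339.68737475] [0.7803 0.0712 0.03  ] [0.7744 0.0779 0.038 ]
[118 309  31  59 393] [133.24681934 341.37913486] [0.26   0.0671 0.03  ] [0.2658 0.074  0.038 ]
[320.89084356 231.52789313]
```

View pics/w1.png

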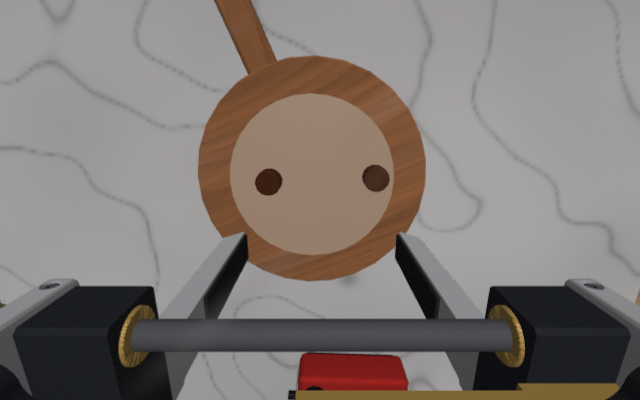

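Wrist view: tablets at (268,182) and (375,178), clear of the fingers; measured B≈(0.458,0.2935), A≈(0.584,0.298), agreeing with the top camera. Grasp B now.

>>> apply_moves(
  series=[-0.02,0.001,-0.05,0,0,0,0.7,-0.02,0.001,-0.05,0,0,0,0.7,-0.0225,0.001,-0.04,0,0,0,0.7,0,0,-0.0157,0,0,0,0.7,0,0,0,0,0,0,0.3,0,0,0,0,0,0,0.1,0,0,0,0,0,0,0.1,0,0,0,0,0,0,0.1],
)

```text
t: 2.4
tcp_pos: [0.4589, 0.2932, 0.0271]
eef_rot: [179.9, -0.0, 90.0]
ft_force: [0.4, -0.3, 0.4]
finger_gap: 0.0295
grasp_force: 0.0
```

>>> apply_moves(
  series=[0,0,0,0,0,0,0,0,0,0,0,0,0,0,0,0,0,0,0,0,0],
)

```text
t: 2.78
tcp_pos: [0.4584, 0.2931, 0.0265]
eef_rot: [-180.0, 0.0, 90.0]
ft_force: [0.3, -0.5, -0.4]
finger_gap: 0.0012
grasp_force: 0.0
```

>>> apply_moves(
  series=[0,0,0.05,0,0,0,0,0,0,0.05,0,0,0,0.8,0,-0.0,0.05,0,0,0,1,0,0,0,0,0,0,1],
)

```text
t: 3.28
tcp_pos: [0.4597, 0.2939, 0.1802]
eef_rot: [179.7, -0.2, 90.0]
ft_force: [0.8, 0.2, 0.3]
finger_gap: 0.0271
grasp_force: 0.0
```

```bash
cat > tab.py <<'E'
from h import *
import sys
s=robot.state(); c=robot.calibration("wrist"); im=robot.camera("wrist"); cv2.imwrite(sys.argv[1],im)
print(s["tcp_pos"],s["eef_rot"],s["ft_force"],s["t"])
m=((im.max(2)<75)&(im[...,2]>im[...,0]+8)).astype(np.uint8)
n,l,st,ce=cv2.connectedComponentsWithStats(m)
for i in range(1,n):
    if st[i,4]>150:
        x,y,w,h,_=st[i]; print(st[i],ce[i],back(c,*ce[i],.028).round(4))
E
python3 tab.py pics/w2.png
```

```text
[0.45972079 0.2938607  0.18019949] [179.66658048  -0.18291606  90.00269603] [0.82631133 0.16818752 0.30763935] 3.275
[412 169  28  26 572] [425.42132867 181.34265734] [0.5845 0.2981 0.028 ]
[307 173  24  26 506] [318.61857708 185.46047431] [0.4577 0.2932 0.028 ]
```

View pics/w2.png

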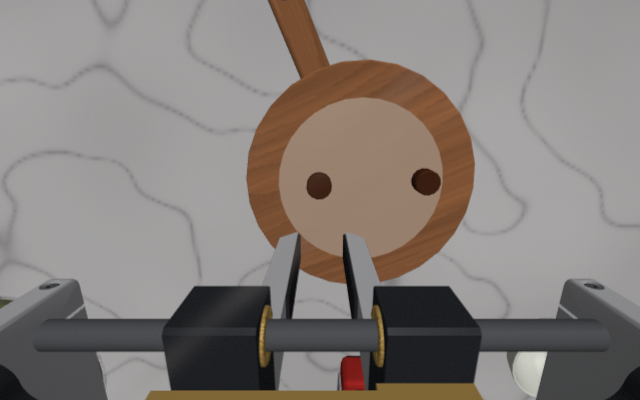

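```bash
python3 - <<'E'
from h import *
s=robot.state(); c=robot.calibration("wrist"); print(c["fx"],c["cx"],c["cy"])
P=np.array(c["pose"]);print(P.round(4))
for dz in(0,.0188,.03):
    for dx in(-.047,.047):
        p=s["tcp_pos"]+[dx,0,dz]; print(dz,dx,proj(c,p),(P[:3,:3].T@(p-P[:3,3]))[2])
g=robot.calibration("top"); 
for u,v in((188.03,217.95),(189.15,262.56)): print(back(g,u,v,.028))
E
```

```text
305.51787207925696 321.26839459545334 202.08497228547515
[[ 1.000e+00 -0.000e+00  2.100e-03  4.586e-01]
 [ 6.000e-04 -9.620e-01 -2.731e-01  3.726e-01]
 [ 2.000e-03  2.731e-01 -9.620e-01  3.803e-01]
 [ 0.000e+00  0.000e+00  0.000e+00  1.000e+00]]
0 -0.047 [254.55066341 231.53158401] 0.2165990501232809
0 0.047 [387.07924021 231.50117845] 0.21679737904722088
0.0188 -0.047 [248.53130054 242.1149163 ] 0.19851354070206784
0.0188 0.047 [393.12780586 242.07118048] 0.19871186962600781
0.03 -0.047 [244.39404548 249.38909898] 0.18773919466389838
0.03 0.047 [397.28454814 249.33517942] 0.18793752358783836
[0.58563673 0.2976444  0.028     ]
[0.45906976 0.29303008 0.028     ]
```

```bash
python3 - <<'E'
from h import *
im=cv2.imread("pics/w2.png"); a=cv2.resize(im[150:250,240:360],(480,400),interpolation=cv2.INTER_CUBIC)
im=cv2.imread("pics/w1.png"); b=cv2.resize(im[150:250,225:305],(320,400),interpolation=cv2.INTER_CUBIC)
cv2.imwrite("pics/c2.png",np.hstack([a,b]))
E
```

```text
(no output)
```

View pics/c2.png

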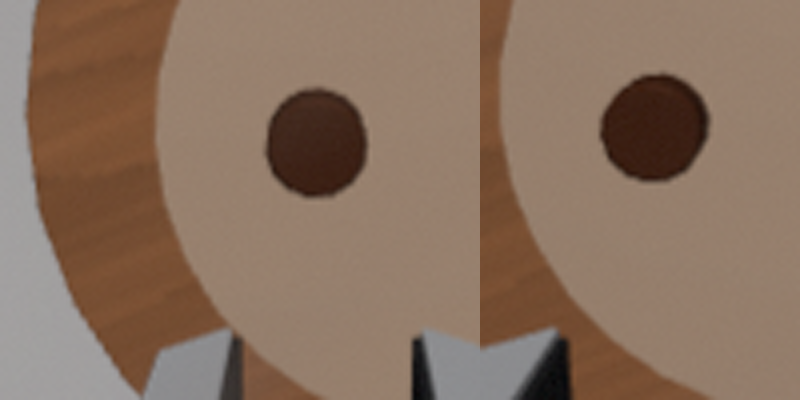

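The tablet was untouched: fingertip spacing in the image suggests the fingers end ~25 mm short of the TCP. I'll feel downward for it.

>>> apply_moves(
  series=[0,0,-0.055,0,0,0,0.6,0,0,-0.055,0,0,0,0.6,0,0,-0.04,0,0,0,0.6,0,0,-0.006,0,0,0,0.6,0,0,0,0,0,0,0.6,0,0,0,0,0,0,0.6],
)

```text
t: 4.08
tcp_pos: [0.4591, 0.2935, 0.0219]
eef_rot: [179.9, -0.1, 90.0]
ft_force: [0.9, 0.3, -0.1]
finger_gap: 0.0564
grasp_force: 0.0
```

>>> apply_moves(
  series=[0,0,-0.003,0,0,0,0.6,0,0,-0.002,0,0,0,0.6,0,0,0,0,0,0,0.6],
)

```text
t: 4.45
tcp_pos: [0.4584, 0.2931, 0.0155]
eef_rot: [-180.0, -0.0, 90.0]
ft_force: [-0.1, -0.4, -0.1]
finger_gap: 0.0565
grasp_force: 0.0
```

>>> apply_moves(
  series=[0,0,-0.005,0,0,0,0.6,0,0,-0.0045,0,0,0,0.6,0,0,-0.004,0,0,0,0.6,0,0,0,0,0,0,0.6],
)

```text
t: 4.95
tcp_pos: [0.4582, 0.293, 0.0015]
eef_rot: [-180.0, 0.0, 90.0]
ft_force: [0.2, 0.5, -0.3]
finger_gap: 0.0565
grasp_force: 0.0
```

>>> apply_moves(
  series=[0,0,0,0,0,0,0.3,0,0,0,0,0,0,0.2,0,0,0,0,0,0,0,0,0,0,0,0,0,0],
)

```text
t: 5.45
tcp_pos: [0.4584, 0.2931, 0.002]
eef_rot: [180.0, -0.0, 90.0]
ft_force: [-0.0, -0.3, 0.7]
finger_gap: 0.0291
grasp_force: 30.0
```

Gripped (gap 29 mm, 30 N). Carry high and look at the mouth from nearly overhead.

>>> apply_moves(
  series=[0,0,0.03,0,0,0,0,0,0,0.06,0,0,0,0,0,-0.02,0.06,0,0,0,0,0.012,-0.045,0.05,0,0,0,0,0.013,-0.047,0.048,0,0,0,0,0.013,-0.047,0,0,0,0,0,0.013,-0.047,0,0,0,0,0,0.013,-0.047,0,0,0,0,0,0.013,-0.047,0,0,0,0,0,0.013,-0.047,0,0,0,0,0,0.0126,-0.046,0,0,0,0,0,0,0,0,0,0,0,0,0,0,0,0,0,0,0],
)

```text
t: 7.08
tcp_pos: [0.5587, -0.0913, 0.2407]
eef_rot: [-180.0, -0.0, 90.0]
ft_force: [-0.9, 0.2, 0.5]
finger_gap: 0.0288
grasp_force: 30.0
```

```bash
cat > mouth.py <<'E'
from h import *
import sys
s=robot.state(); c=robot.calibration("wrist"); im=robot.camera("wrist"); cv2.imwrite(sys.argv[1],im)
print(s["tcp_pos"],s["ft_force"],s["t"],s["finger_gap"])
hsv=cv2.cvtColor(im,cv2.COLOR_BGR2HSV)
o=((hsv[...,1]>110)&(hsv[...,0]>7)&(hsv[...,0]<20)&(hsv[...,2]>100)).astype(np.uint8)
n,l,st,ce=cv2.connectedComponentsWithStats(o)
for i in range(1,n):
    if st[i,4]>40: print("orange",st[i],ce[i],back(c,*ce[i],.097).round(4))
print("proj mouth guess",proj(c,[.561,-.034,.15]))
r=((hsv[...,1]>150)&((hsv[...,0]<6)|(hsv[...,0]>174))).astype(np.uint8)
n,l,st,ce=cv2.connectedComponentsWithStats(r)
i=1+st[1:,4].argmax(); x,y,w,h,_=st[i]
print("red",st[i],back(c,x,y,.06),back(c,x+w,y+h,.06))
u,v=np.int32(proj(c,[.561,-.034,.15])); k=cv2.resize(im[max(0,v-60):v+60,u-80:u+80],(800,600),interpolation=cv2.INTER_CUBIC)
print("crop origin",u-80,max(0,v-60)); cv2.imwrite(sys.argv[1].replace(".png","c.png"),k)
E
python3 mouth.py pics/m1.png
```

```text
[ 0.55867888 -0.091307    0.24069967] [-0.86869006  0.16424908  0.53363681] 7.075 0.028813229561006723
orange [311 117  27  28 326] [324.15337423 130.62883436] [ 0.562  -0.0284  0.097 ]
proj mouth guess [323.51325154 139.43544309]
red [ 264   76  123  101 8043] [0.49194441 0.03193789 0.06      ] [ 0.64264286 -0.08779639  0.06      ]
crop origin 243 79
```

View pics/m1c.png

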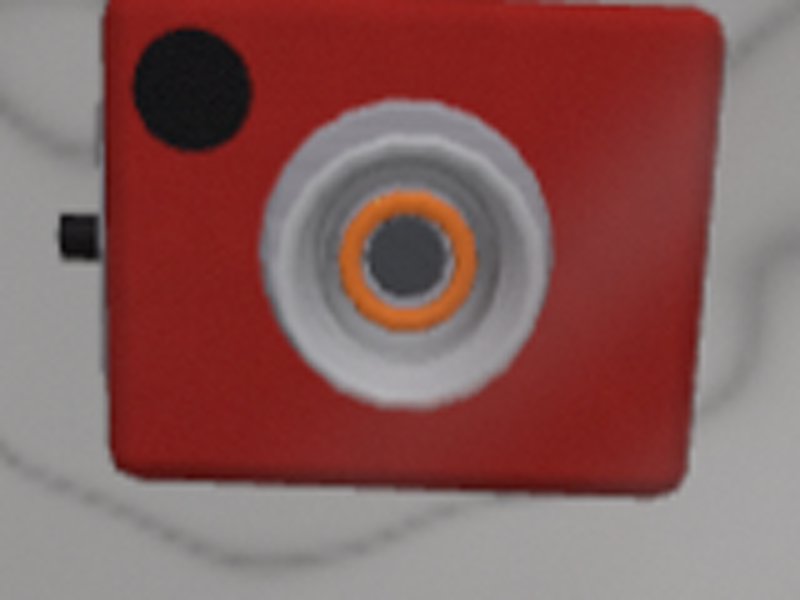

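```bash
python3 - <<'E'
from h import *
c=robot.calibration("wrist"); im=cv2.imread("pics/m1.png")
print("rim",back(c,325.2,133.2,.15)); print("ring@.097",back(c,324.2,130.6,.097),"@.101",back(c,324.2,130.6,.101))
hsv=cv2.cvtColor(im,cv2.COLOR_BGR2HSV)
r=((hsv[...,1]>150)&((hsv[...,0]<6)|(hsv[...,0]>174))).astype(np.uint8)
n,l,st,ce=cv2.connectedComponentsWithStats(r); i=1+st[1:,4].argmax()
h=cv2.convexHull(np.argwhere(l==i)[:,::-1].astype(np.float32))[:,0]
w=np.float32([back(c,u,v,.06)[:2] for u,v in h]); print("red rect",cv2.minAreaRect(w))
# top cam
g=robot.calibration("top"); im=cv2.imread("pics/top0.png"); hsv=cv2.cvtColor(im,cv2.COLOR_BGR2HSV)
r=((hsv[...,1]>180)&((hsv[...,0]<6)|(hsv[...,0]>174))).astype(np.uint8)
n,l,st,ce=cv2.connectedComponentsWithStats(r); i=1+st[1:,4].argmax()
h=cv2.convexHull(np.argwhere(l==i)[:,::-1].astype(np.float32))[:,0]
print("top rect",cv2.minAreaRect(np.float32([back(g,u,v,.06)[:2] for u,v in h])))
print("rim pt predictions", proj(c,[.562,-.0285,.15]))
print(robot.state()["tcp_pos"])
E
```

```text
rim [ 0.56256287 -0.02784352  0.15      ]
ring@.097 [ 0.56209894 -0.02800122  0.097     ] @.101 [ 0.56206242 -0.02780986  0.101     ]
red rect ((0.5615966320037842, -0.027601197361946106), (0.1161208301782608, 0.14514583349227905), 88.22813415527344)
top rect ((0.5619282722473145, -0.029256556183099747), (0.11315698176622391, 0.14099444448947906), 88.74939727783203)
rim pt predictions [324.59738166 133.91463353]
[ 0.55870982 -0.09090653  0.24084794]
```

Mouth axis ≈ (0.562, -0.028) consistently from rim, ring and red top (rim centre at pixel (325,133)).

>>> apply_moves(
  series=[0.0033,0.031,0,0,0,0,0,0,0.032,0,0,0,0,0,0,0,-0.04,0,0,0,0,0,0,-0.04,0,0,0,0,0,0,-0.016,0,0,0,0,0,0,0,0,0,0,0,0,0,0,0,0,0,0],
)

```text
t: 8.0
tcp_pos: [0.5629, -0.0286, 0.1465]
eef_rot: [179.9, 0.0, 90.0]
ft_force: [-0.4, -0.3, 0.2]
finger_gap: 0.0288
grasp_force: 30.0
```

>>> apply_moves(
  series=[-0.0005,0.0003,-0.008,0,0,0,0,0,0,-0.005,0,0,0,0,0,0,-0.002,0,0,0,0,0,0,0,0,0,0,0],
)

```text
t: 8.5
tcp_pos: [0.5616, -0.0285, 0.1297]
eef_rot: [-180.0, -0.0, 90.0]
ft_force: [0.5, -0.3, 0.1]
finger_gap: 0.0289
grasp_force: 30.0
```

>>> apply_moves(
  series=[0,0,-0.002,0,0,0,0,0,0,0,0,0,0,0,0,0,0,0,0,0,0.6,0,0,0,0,0,0,0.6,0,0,0,0,0,0,0.6],
)

```text
t: 9.12
tcp_pos: [0.5617, -0.0285, 0.1279]
eef_rot: [180.0, -0.0, 90.0]
ft_force: [0.3, 0.1, 0.4]
finger_gap: 0.0548
grasp_force: 0.0
```

>>> apply_moves(
  series=[0,0,0.05,0,0,0,0.6,0,0,0.06,0,0,0,0.6,0,-0.06,0,0,0,0,0.6,0,0,0,0,0,0,0.6],
)

```text
t: 9.62
tcp_pos: [0.5615, -0.0912, 0.2381]
eef_rot: [180.0, 0.0, 89.8]
ft_force: [0.6, 0.9, -0.4]
finger_gap: 0.0563
grasp_force: 0.0
```

```bash
python3 mouth.py pics/m2.png
```

```text
[ 0.56151506 -0.09117769  0.2381166 ] [ 0.58982351  0.88661713 -0.36106669] 9.625 0.0563295920551558
orange [600 174  14  14  46] [606.91304348 181.60869565] [ 0.8899 -0.0862  0.097 ]
orange [262 302  17  16 128] [270.234375  309.5234375] [ 0.495  -0.2549  0.097 ]
orange [249 353  18  13 117] [257.93162393 358.76068376] [ 0.4743 -0.3329  0.097 ]
proj mouth guess [320.24338714 139.74386427]
red [ 261   76  124  102 8110] [0.49230497 0.03184898 0.06      ] [ 0.64261875 -0.08882538  0.06      ]
crop origin 240 79
```

View pics/m2c.png

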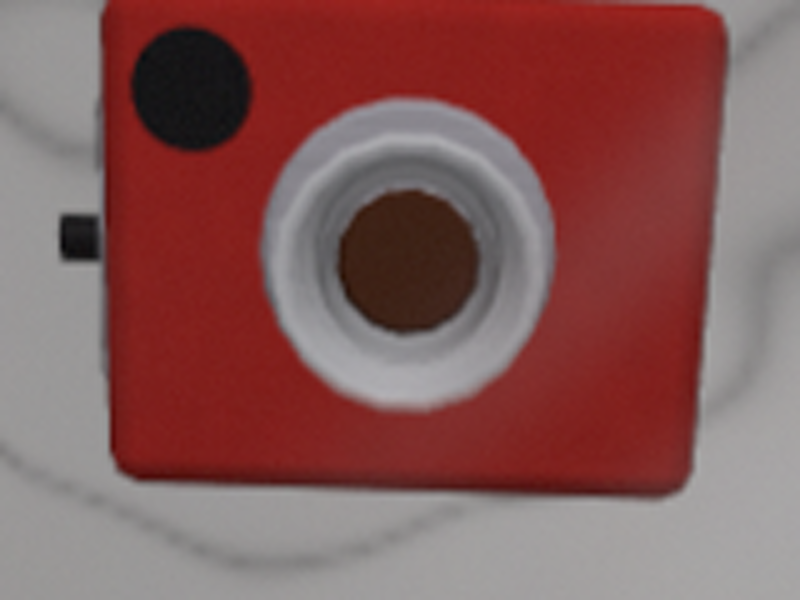

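The tablet lies flat and centred in the tube (crop centre (408,261)). Fetch tablet A.

>>> apply_moves(
  series=[0.0028,0.048,0,0,0,0,0.6,0.0028,0.048,0,0,0,0,0.6,0.0028,0.048,0,0,0,0,0.6,0.0028,0.048,0,0,0,0,0.6,0.0028,0.048,0,0,0,0,0.6,0.0028,0.048,0,0,0,0,0.6,0.0028,0.048,0,0,0,0,0.6,0.0028,0.048,-0.04,0,0,0,0.6,0,0.0045,-0.05,0,0,0,0.6,0,0,-0.05,0,0,0,0.6,0,0,0,0,0,0,0.6,0,0,0,0,0,0,0.6],
)

```text
t: 11.18
tcp_pos: [0.5847, 0.3008, 0.1002]
eef_rot: [179.9, -0.1, 90.0]
ft_force: [0.2, 0.8, 0.2]
finger_gap: 0.0565
grasp_force: 0.0
```

>>> apply_moves(
  series=[0,-0.0025,-0.045,0,0,0,0.6,0,0,-0.035,0,0,0,0.6,0,0,-0.01,0,0,0,0.6,0,0,-0.008,0,0,0,0.6,0,0,0,0,0,0,0.6,0,0,0,0,0,0,0.2,0,0,0,0,0,0,0,0,0,0,0,0,0,0,0,0,0,0,0,0,0],
)

```text
t: 12.3
tcp_pos: [0.5842, 0.2976, 0.0002]
eef_rot: [180.0, -0.0, 90.0]
ft_force: [-1.2, -0.4, 3.6]
finger_gap: 0.0288
grasp_force: 30.0
```

>>> apply_moves(
  series=[0,0,0.03,0,0,0,0,0,0,0.055,0,0,0,0,0,0,0.055,0,0,0,0,-0.002,-0.03,0.04,0,0,0,0,-0.0032,-0.046,0,0,0,0,0,-0.0032,-0.046,0,0,0,0,0,-0.0032,-0.046,0,0,0,0,0,-0.0032,-0.046,0,0,0,0,0,-0.0032,-0.046,0,0,0,0,0,-0.0032,-0.046,0,0,0,0,0,-0.001,-0.02,0,0,0,0,0,0,0,0,0,0,0,0,0,0,0,0,0,0,0],
)

```text
t: 13.92
tcp_pos: [0.562, -0.0274, 0.1798]
eef_rot: [-180.0, -0.0, 90.0]
ft_force: [-0.1, -0.2, -0.2]
finger_gap: 0.0288
grasp_force: 30.0
```

>>> apply_moves(
  series=[0,-0.0008,-0.03,0,0,0,0,0,0,-0.014,0,0,0,0,0,0,-0.005,0,0,0,0,0,0,-0.003,0,0,0,0,0,0,0,0,0,0,0,0,0,0,0,0,0,0],
)

```text
t: 14.68
tcp_pos: [0.5621, -0.0293, 0.1284]
eef_rot: [180.0, 0.0, 90.0]
ft_force: [-0.4, -0.0, -0.4]
finger_gap: 0.0288
grasp_force: 30.0
```

>>> apply_moves(
  series=[0,0,0,0,0,0,0.6,0,0,0,0,0,0,0.6,0,0,0,0,0,0,0.6,0,0,0.05,0,0,0,0.6,0,-0.03,0.06,0,0,0,0.6,0,-0.032,0,0,0,0,0.6,0,0,0,0,0,0,0.6],
)

```text
t: 15.55
tcp_pos: [0.5618, -0.0907, 0.2339]
eef_rot: [180.0, 0.0, 89.9]
ft_force: [0.1, 0.7, -0.7]
finger_gap: 0.056
grasp_force: 0.0
```

```bash
python3 mouth.py pics/m3.png; python3 - <<'E'
from h import *
im=cv2.imread("pics/m3.png"); c=robot.calibration("wrist")
d=((im.max(2)<85)&(im[...,2]>im[...,0]+12)).astype(np.uint8); n,l,st,ce=cv2.connectedComponentsWithStats(d)
for i in range(1,n):
    if st[i,4]>100: print(st[i],ce[i],back(c,*ce[i],.137).round(4))
g=robot.calibration("top"); print("pusher top px",proj(g,[.482,-.2964,.13]))
im=robot.camera("top"); cv2.imwrite("pics/c4.png",np.hstack([cv2.resize(cv2.imread("pics/m3c.png"),(400,300)),cv2.resize(im[220:280,360:440],(400,300),interpolation=cv2.INTER_CUBIC)]))
E
```

```text
[ 0.56175854 -0.09070925  0.23391424] [ 0.12347545  0.71856215 -0.74856027] 15.55 0.05600859427219408
orange [261 304  18  14 120] [269.49166667 310.55833333] [ 0.4952 -0.253   0.097 ]
orange [248 353  19  16 163] [256.52760736 360.58895706] [ 0.4738 -0.3315  0.097 ]
proj mouth guess [320.05688604 140.64135063]
red [ 260   76  125  103 8301] [0.49199178 0.03182827 0.06      ] [ 0.64198795 -0.08864405  0.06      ]
crop origin 240 80
[306 118  32  31 755] [321.43311258 133.12582781] [ 0.5621 -0.0268  0.137 ]
[259 281  42  38 986] [283.03144016 298.60851927] [ 0.519  -0.2076  0.137 ]
[422 304  22  64 407] [433.53316953 335.97788698] [ 0.6922 -0.2573  0.137 ]
[197 307  24  61 346] [208.1849711  339.65895954] [ 0.4296 -0.2624  0.137 ]
pusher top px [403.98807911 250.97106657]
```

View pics/c4.png

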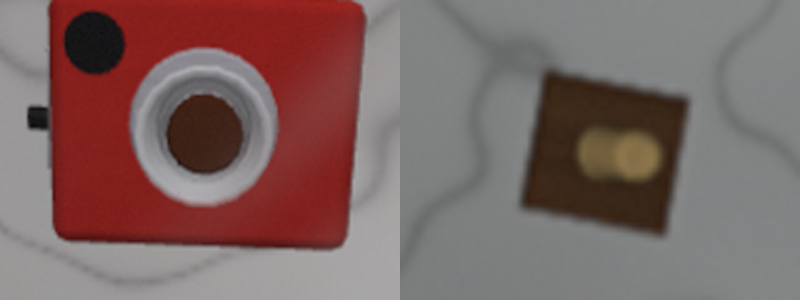

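Second tablet flat and centred too. Pusher top at about (407,251) in the top image, so near (0.483,-0.305); look at it from close by.

>>> apply_moves(
  series=[-0.0133,-0.045,0,0,0,0,0.6,-0.0133,-0.045,0,0,0,0,0.6,-0.0133,-0.045,0,0,0,0,0.6,-0.0133,-0.045,0,0,0,0,0.6,-0.0133,-0.045,0,0,0,0,0.6,-0.0133,-0.045,0,0,0,0,0.6,0,0,0,0,0,0,0.6,0,0,0,0,0,0,0.6],
)

```text
t: 16.65
tcp_pos: [0.4825, -0.3581, 0.2333]
eef_rot: [-180.0, -0.0, 90.0]
ft_force: [0.6, 0.5, 0.0]
finger_gap: 0.0563
grasp_force: 0.0
```

```bash
python3 - <<'E'
from h import *
s=robot.state(); c=robot.calibration("wrist"); im=robot.camera("wrist"); cv2.imwrite("pics/p1.png",im)
print(s["tcp_pos"],s["t"]); print("expect",proj(c,[.483,-.305,.13]),proj(c,[.483,-.305,.03]))
print("top",back(robot.calibration("top"),407.1,250.7,.13))
u,v=np.int32(proj(c,[.483,-.305,.1])); x0,y0=max(0,u-80),max(0,v-60); print(x0,y0)
cv2.imwrite("pics/p1c.png",cv2.resize(im[y0:y0+120,x0:x0+160],(800,600),interpolation=cv2.INTER_CUBIC))
E
```

```text
[ 0.48250026 -0.35813064  0.23334485] 16.65
expect [321.63799291 142.83485045] [321.60316211 136.14987093]
top [ 0.48253978 -0.30439347  0.13      ]
241 80
```

View pics/p1c.png

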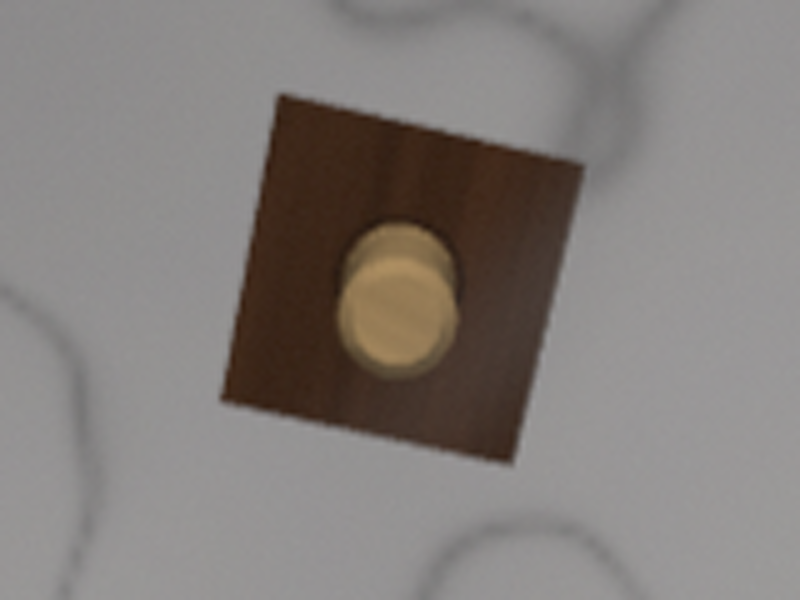

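Pusher top at pixel (320.5,143), stand centre (321,136): pusher upright at (0.482,-0.305). Grasp its handle with fingertips ~60 mm above its foot.

>>> apply_moves(
  series=[-0.0005,0.053,0,0,0,0,0.6,0,0,0,0,0,0,0.6,0,0,-0.05,0,0,0,0.6,0,0,-0.05,0,0,0,0.6,0,0,-0.05,0,0,0,0.6,0,0,-0.037,0,0,0,0.6,0,0,0,0,0,0,0.6,0,0,0,0,0,0,0.3,0,0,0,0,0,0,0,0,0,0,0,0,0,0,0,0,0,0,0,0,0],
)

```text
t: 18.08
tcp_pos: [0.4819, -0.3064, 0.0475]
eef_rot: [179.9, 0.0, 90.0]
ft_force: [-0.4, 0.6, 3.4]
finger_gap: 0.0232
grasp_force: 30.0
```

>>> apply_moves(
  series=[0,0,0.03,0,0,0,0,0,0,0.045,0,0,0,0,0,0,0.045,0,0,0,0,0,0,0.045,0,0,0,0,0.0133,0.046,0,0,0,0,0,0.0133,0.046,0,0,0,0,0,0.0133,0.046,0,0,0,0,0,0.0133,0.046,0,0,0,0,0,0.0133,0.046,0,0,0,0,0,0.0133,0.0465,0,0,0,0,0,0,0,0,0,0,0,0,0,0,0,0,0,0,0,0,0,0,0,0,0,0],
)

```text
t: 19.7
tcp_pos: [0.5612, -0.0308, 0.2118]
eef_rot: [-180.0, 0.0, 89.9]
ft_force: [-0.9, 0.2, -1.7]
finger_gap: 0.0236
grasp_force: 30.0
```

```bash
python3 - <<'E'
from h import *
s=robot.state(); c=robot.calibration("wrist"); im=robot.camera("wrist"); sc=robot.camera("scene")
print(s["tcp_pos"],s["eef_rot"],s["t"],s["finger_gap"])
g=robot.calibration("scene"); u,v=np.int32(proj(g,[.562,-.028,.2])); print("scene",u,v,proj(g,[.562,-.028,.15]),proj(g,s["tcp_pos"]+[0,0,-.0375]),proj(g,s["tcp_pos"]+[0,0,.0825]))
x0,y0=u-40,v-45; print(x0,y0)
cv2.imwrite("pics/s2.png",cv2.resize(sc[y0:y0+90,x0:x0+80],(533,600),interpolation=cv2.INTER_CUBIC))
E
```

```text
[ 0.56116538 -0.03080187  0.21179337] [-1.79998031e+02  6.50289957e-03  8.99185438e+01] 19.7 0.023641367372438434
scene 347 169 [346.04072439 187.09789006] [345.70666703 178.31816088] [349.23346877 132.87192965]
307 124
```

View pics/s2.png

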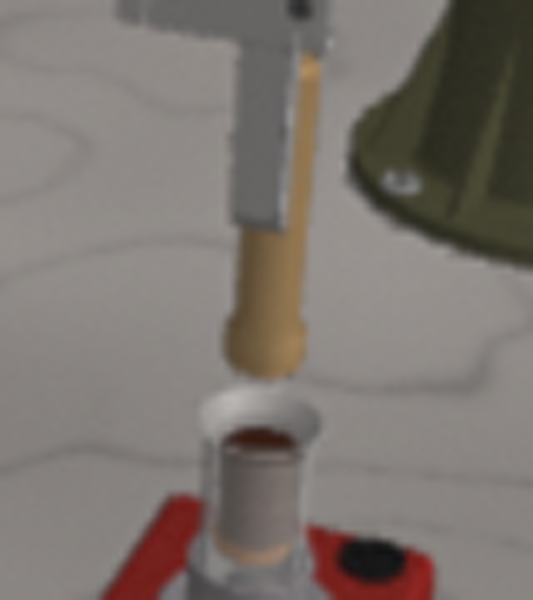

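Pusher hangs upright and centred above the mouth; the tablets are stacked flat in the tube. Lower to just above them.

>>> apply_moves(
  series=[0.0008,0.0014,-0.01,0,0,0,0,0,0,-0.01,0,0,0,0,0,0,-0.006,0,0,0,0,0,0,0,0,0,0,0,0,0,0,0,0,0,0],
)

```text
t: 20.42
tcp_pos: [0.5623, -0.0283, 0.186]
eef_rot: [180.0, 0.0, 90.0]
ft_force: [-0.1, 0.1, -0.2]
finger_gap: 0.0234
grasp_force: 30.0
```

>>> apply_moves(
  series=[0,0,-0.001,0,0,0,0,0,0,-0.001,0,0,0,0,0,0,-0.001,0,0,0,0,0,0,-0.001,0,0,0,0],
)

```text
t: 20.92
tcp_pos: [0.5621, -0.0283, 0.1817]
eef_rot: [-180.0, -0.0, 90.0]
ft_force: [-0.8, 0.2, -0.7]
finger_gap: 0.0237
grasp_force: 30.0
```

>>> apply_moves(
  series=[0,-0.0005,-0.001,0,0,0,0,0,0,-0.001,0,0,0,0,0,0,-0.001,0,0,0,0,0,0,-0.001,0,0,0,0],
)

```text
t: 21.42
tcp_pos: [0.5622, -0.0288, 0.1777]
eef_rot: [-180.0, -0.0, 90.0]
ft_force: [-0.7, -0.3, -1.7]
finger_gap: 0.0233
grasp_force: 30.0
```

>>> apply_moves(
  series=[0,0,-0.001,0,0,0,0,0,0,-0.001,0,0,0,0,0,0,-0.001,0,0,0,0],
)

```text
t: 21.8
tcp_pos: [0.5624, -0.0289, 0.1754]
eef_rot: [179.9, 0.0, 90.0]
ft_force: [-1.8, -0.0, 6.2]
finger_gap: 0.0235
grasp_force: 30.0
```

>>> apply_moves(
  series=[0,0,-0.001,0,0,0,0,0,0,-0.001,0,0,0,0,0,0,-0.001,0,0,0,0],
)

```text
t: 22.18
tcp_pos: [0.5624, -0.0289, 0.1724]
eef_rot: [179.9, 0.0, 90.0]
ft_force: [-1.5, -0.3, 5.2]
finger_gap: 0.0235
grasp_force: 30.0
```

>>> apply_moves(
  series=[0,0,-0.001,0,0,0,0,0,0,-0.001,0,0,0,0,0,0,-0.001,0,0,0,0,0,0,-0.001,0,0,0,0,0,0,-0.001,0,0,0,0,0,0,-0.001,0,0,0,0],
)

```text
t: 22.92
tcp_pos: [0.5623, -0.0289, 0.1664]
eef_rot: [179.9, 0.0, 90.0]
ft_force: [-1.6, 0.1, 6.0]
finger_gap: 0.0235
grasp_force: 30.0
```

>>> apply_moves(
  series=[0,0,-0.0006,0,0,0,0,0,0,-0.0006,0,0,0,0],
)

```text
t: 23.18
tcp_pos: [0.5624, -0.0289, 0.1652]
eef_rot: [179.9, 0.0, 90.0]
ft_force: [-0.8, -0.8, 5.5]
finger_gap: 0.0235
grasp_force: 30.0
```

>>> apply_moves(
  series=[0,0,-0.0006,0,0,0,0,0,0,-0.0006,0,0,0,0],
)

```text
t: 23.42
tcp_pos: [0.5623, -0.0288, 0.164]
eef_rot: [179.9, 0.0, 90.0]
ft_force: [-1.8, 0.6, 5.1]
finger_gap: 0.0236
grasp_force: 30.0
```

>>> apply_moves(
  series=[0,0,-0.0006,0,0,0,0,0,0,-0.0006,0,0,0,0],
)

```text
t: 23.68
tcp_pos: [0.5623, -0.0289, 0.1628]
eef_rot: [179.9, 0.0, 90.0]
ft_force: [-2.1, 0.1, 5.4]
finger_gap: 0.0238
grasp_force: 30.0
```

>>> apply_moves(
  series=[0,0,-0.0006,0,0,0,0,0,0,-0.0006,0,0,0,0],
)

```text
t: 23.92
tcp_pos: [0.5623, -0.0289, 0.1616]
eef_rot: [180.0, 0.0, 90.0]
ft_force: [-2.1, 0.5, 7.3]
finger_gap: 0.0236
grasp_force: 30.0
```

>>> apply_moves(
  series=[0,0,-0.0006,0,0,0,0],
)

```text
t: 24.05
tcp_pos: [0.5623, -0.0289, 0.161]
eef_rot: [179.9, 0.0, 90.0]
ft_force: [-2.0, 0.2, 6.1]
finger_gap: 0.0236
grasp_force: 30.0
```

>>> apply_moves(
  series=[0,0,-0.0006,0,0,0,0,0,0,-0.0006,0,0,0,0],
)

```text
t: 24.3
tcp_pos: [0.5623, -0.0289, 0.1598]
eef_rot: [179.9, 0.0, 90.0]
ft_force: [-1.9, 0.4, 6.0]
finger_gap: 0.0237
grasp_force: 30.0
```

>>> apply_moves(
  series=[0,0,-0.0006,0,0,0,0,0,0,-0.0006,0,0,0,0],
)

```text
t: 24.55
tcp_pos: [0.5623, -0.0289, 0.1586]
eef_rot: [179.9, 0.0, 90.0]
ft_force: [-2.1, 0.2, 5.2]
finger_gap: 0.0237
grasp_force: 30.0
```

>>> apply_moves(
  series=[0,0,-0.0006,0,0,0,0,0,0,-0.0006,0,0,0,0],
)

```text
t: 24.8
tcp_pos: [0.5623, -0.0289, 0.1574]
eef_rot: [180.0, 0.0, 90.0]
ft_force: [-1.8, 1.0, 6.2]
finger_gap: 0.0236
grasp_force: 30.0
```

>>> apply_moves(
  series=[0,0,-0.0006,0,0,0,0,0,0,-0.0006,0,0,0,0],
)

```text
t: 25.05
tcp_pos: [0.5624, -0.0289, 0.1562]
eef_rot: [179.9, 0.0, 90.0]
ft_force: [-2.0, 0.5, 6.0]
finger_gap: 0.0235
grasp_force: 30.0
```

>>> apply_moves(
  series=[0,0,-0.0006,0,0,0,0,0,0,-0.0006,0,0,0,0],
)

```text
t: 25.3
tcp_pos: [0.5624, -0.0289, 0.155]
eef_rot: [179.9, 0.0, 90.0]
ft_force: [-0.7, 0.4, 5.2]
finger_gap: 0.0236
grasp_force: 30.0
```

>>> apply_moves(
  series=[0,0,-0.0006,0,0,0,0,0,0,-0.0006,0,0,0,0],
)

```text
t: 25.55
tcp_pos: [0.5623, -0.0289, 0.1538]
eef_rot: [179.9, 0.0, 90.0]
ft_force: [-1.3, 0.7, 6.0]
finger_gap: 0.0237
grasp_force: 30.0
```

>>> apply_moves(
  series=[0,0,-0.0006,0,0,0,0,0,0,-0.0006,0,0,0,0],
)

```text
t: 25.8
tcp_pos: [0.5624, -0.0289, 0.1529]
eef_rot: [179.9, 0.0, 90.0]
ft_force: [-3.0, 0.8, 11.6]
finger_gap: 0.0236
grasp_force: 30.0
```

>>> apply_moves(
  series=[0,0,0,0,0,0,0],
)

```text
t: 25.92
tcp_pos: [0.5624, -0.0289, 0.1529]
eef_rot: [179.9, 0.0, 90.0]
ft_force: [-2.1, 0.5, 7.5]
finger_gap: 0.0234
grasp_force: 30.0
```

>>> apply_moves(
  series=[0,0,-0.0004,0,0,0,0,0,0,0,0,0,0,0],
)

```text
t: 26.18
tcp_pos: [0.5625, -0.0289, 0.1529]
eef_rot: [179.9, 0.0, 90.0]
ft_force: [-3.2, -0.9, 10.8]
finger_gap: 0.0237
grasp_force: 30.0
```

>>> apply_moves(
  series=[0,0,-0.0004,0,0,0,0,0,0,0,0,0,0,0],
)

```text
t: 26.42
tcp_pos: [0.5626, -0.0289, 0.1529]
eef_rot: [179.9, 0.0, 90.0]
ft_force: [-3.8, 0.2, 14.1]
finger_gap: 0.0235
grasp_force: 30.0
```

>>> apply_moves(
  series=[0,0,-0.0003,0,0,0,0,0,0,0,0,0,0,0,0,0,0,0,0,0,0],
)

```text
t: 26.8
tcp_pos: [0.5626, -0.0289, 0.1529]
eef_rot: [179.9, 0.0, 90.0]
ft_force: [-4.8, 0.1, 15.7]
finger_gap: 0.0237
grasp_force: 30.0
```

>>> apply_moves(
  series=[0,0,0,0,0,0,0,0,0,0,0,0,0,0,0,0,0,0,0,0,0,0,0,0,0,0,0,0],
)

```text
t: 27.3
tcp_pos: [0.5626, -0.0289, 0.1529]
eef_rot: [179.9, 0.0, 90.0]
ft_force: [-4.7, 0.5, 17.1]
finger_gap: 0.0234
grasp_force: 30.0
```

Held ~17 N for about 0.9 s with no motion. Unload, release, and lift clear.

>>> apply_moves(
  series=[0,0,0.0008,0,0,0,0,0,0,0.0006,0,0,0,0,0,0,0,0,0,0,0,0,0,0,0,0,0,0.5,0,0,0,0,0,0,0.5,0,0,0,0,0,0,0.5,0,0,0,0,0,0,0.5],
)

```text
t: 28.18
tcp_pos: [0.5621, -0.0288, 0.1521]
eef_rot: [-180.0, -0.0, 90.0]
ft_force: [-0.1, -0.7, -0.0]
finger_gap: 0.0468
grasp_force: 0.0
```

>>> apply_moves(
  series=[0,0,0.02,0,0,0,0.5,0,0,0.04,0,0,0,0.5,0,0,0.06,0,0,0,0.5,0,-0.05,0.02,0,0,0,0.5,0,-0.02,0,0,0,0,0.5,0,0,0,0,0,0,0.5,0,0,0,0,0,0,0.5,0,0,0,0,0,0,0.5],
)

```text
t: 29.18
tcp_pos: [0.5621, -0.0978, 0.2917]
eef_rot: [-180.0, -0.0, 90.1]
ft_force: [-0.2, 0.3, -0.3]
finger_gap: 0.0468
grasp_force: 0.0
```

```bash
python3 - <<'E'
from h import *
s=robot.state(); c=robot.calibration("wrist"); im=robot.camera("wrist"); print(s["tcp_pos"],s["t"],s["ft_force"])
hsv=cv2.cvtColor(im,cv2.COLOR_BGR2HSV)
for lo in(90,):
    m=((hsv[...,0]>10)&(hsv[...,0]<28)&(hsv[...,1]>lo)&(hsv[...,2]>100)).astype(np.uint8)
    n,l,st,ce=cv2.connectedComponentsWithStats(m)
    for i in range(1,n):
        if st[i,4]>80: print(st[i],ce[i])
print("expect top/foot",proj(c,[.562,-.028,.235]),proj(c,[.562,-.028,.15]))
E
```

```text
[ 0.56214303 -0.09783801  0.291711  ] 29.175 [-0.19031956  0.31450183 -0.33267231]
[  540     0   100   319 17675] [605.77680339 173.23688826]
[308 111  28  28 595] [321.46890756 125.1697479 ]
[217 306  14  59 240] [220.96666667 335.1375    ]
[414 306  13  59 223] [421.73991031 334.49775785]
[ 191  352  356   48 4386] [402.70930233 390.56725946]
expect top/foot [321.00505149 127.15284516] [321.15503583 124.19105427]
```

```bash
python3 -c "
from station import robot
print(robot.job_done())"
```

```text
the job is handed in; nothing more can be done
None
```

The job is handed in, with no verdict returned: both tablets are stacked in the tube and bottomed out, held at a wrist reading of about 16–17 N for roughly 0.9 s, and the pusher is released and upright by the last wrist-camera check. I viewed 11 pictures, one over the limit of 10.

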